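Fetch the crucible from behind the bottles and weigh it

TASK

The crucible in the caddy stands behind two bottles: first clear both bottles out of the way, standing them upright in the empty side tray, then take the crucible out and stand it in the middle of the balance pan. After that put both bottles back upright in the caddy, each centred on the stand where it was at the start, and leave the other things on the bench alone.

Things in the scene. Friction and masses are not known exactly. Their poses are not given: they have to be found in the camera images.
- bottle_center (a point): The larger sample bottle: brown, black cap, 57 mm in diameter, 112 mm tall, 0.25 kg, its yaw of no matter. This point: its centre, 56 mm above its foot; z up. Body straight up to 70 mm; cap 42 mm in diameter, 88 to 112 mm above the foot. Hold it round the body about 66 mm above the foot, or by the cap. It starts on one of the caddy's two stands, left or right.
- vial_center (a point): The smaller sample bottle: brown, blue cap, 35 mm in diameter, 72 mm tall, 0.075 kg, its yaw of no matter. This point: its centre, 36 mm above its foot; z up. The cap is 26 mm in diameter, 57 to 72 mm above the foot. Hold it round the body about 36 mm above the foot. It starts on the caddy's other stand.
- crucible_center (a point): The white porcelain crucible, an open cup: 44 mm in diameter at the rim, 28 mm at the foot, 36 mm tall, 0.045 kg, its yaw of no matter. This point: its centre, 18 mm above its foot; z up. Hold it across the outside about 25 mm above its foot. It starts on the caddy's floor behind the two stands.
- caddy: Bottle caddy, fixed: grey plastic tray 170 mm (x) by 190 mm (y), rim 12 mm high, walls and floor 4 mm thick. Origin: centre of its underside, on the bench; z up, -x is its front, towards the robot. Two equal round stands with black tops, 64 mm in diameter, their tops 34 mm above the bench, centred at x = -38, y = +50 and -50 mm. The crucible starts near x = +10, y = 0 mm.
- side_tray: The empty side tray, fixed: white plastic, 130 mm (x) by 200 mm (y), rim 14 mm high, walls and floor 4 mm thick. Origin: centre of its underside, on the bench; z up, -x is its front, towards the robot.
- pan (a point): Pan of a fixed white laboratory balance: a steel disc 96 mm in diameter. This point: centre of the pan's upper face, 58 mm above the bench; z up, -x is the balance's front. The housing, 46 mm high, reaches 60 mm behind this point (+x), 75 mm to either side and, with the lower key panel, 125 mm to the front.
- meter: Bystander: a multimeter in a red holster, 70 x 128 x 34 mm, lying on the bench behind the work. Origin: centre of its underside. Leave it alone.
- timer: Bystander: a white bench timer with three keys, 62 x 66 x 18 mm, lying on the bench behind the work. Origin: centre of its underside. Leave it alone.
- tape: Bystander: a yellow spool of thread-seal tape, 52 mm in diameter, 14 mm high, lying on the bench behind the work. Origin: centre of its underside. Leave it alone.
There are look-alikes about, which are no part of the job. What is meant by the side_tray is not blue, and is the larger of those in its own colour.

How it is judged:
By the outcome, as a careful person would: the job done as asked, in the order asked, and still so for the second after the job is handed in, with the robot touching nothing.
It also fails if it takes over 144 s, if anything falls off the work surface, if the arm or the gripper's body presses on something with over 40 N, if the wrist force passes 120 N, or if a joint passes its speed limit or range.

ROBOT

A 6-joint arm with a two-finger parallel gripper is mounted at the origin on the work surface; the furniture and walls round the work are solid. World frame = base frame: x ahead of the robot, y to its left, z up, the work surface at z = 0. Lengths are in m, angles in rad, forces in N, time in s.
With the tool pointing down it reaches from about 0.35 to 0.85 m from the base axis. Payload 8.1 kg.
Tool frame: the origin (TCP) lies at the very end of the fingers, on their centre line; the grasp point (between the pads) lies 19 mm behind it; z points along the fingers, y is the line along which they close (so a half turn about z gives the same grasp; the last joint's range is limited). The gripper opens to 93 mm and grips with 3 to 60 N. Pads are 15 mm wide; open, the fingers measure 128 mm over their backs; the gripper's body (75 mm by 188 mm) begins 65 mm behind the grasp point.
Start: joints at [1.088, 0.13, 1.488, -0, 1.523, -0.085], TCP at [0.232, 0.553, 0.219] pointing down, gripper open.
Joint ranges: [-2.96, 2.96], [-0.89, 2.26], [0.02, 2.5], [-1.34, 4.48], [0, 2.73], [-2.66, 2.66]. Speed limits (rad/s): [2.39, 2.39, 2.79, 3.14, 3.14, 3.14].

INTERFACE

Orientations are given as a rotation vector (axis times angle).
In Python, from bench import * gives the robot as it stands.
- The arm moves only by the tool send_rows, never from a script. Its argument "targets" is text: rows parted by semicolons, each of 6 numbers parted by spaces: the shift along the world's x, y, z each as a share of 75 mm, from -1 to 1, then the turn, a rotation vector about the world's x, y, z each as a share of 60 degrees, from -1 to 1. A call has 1 to 5 rows; each row shifts and turns the commanded pose from where the row before left it; what a row does not reach is not made up. A row lasts 1/12 s, in which the tool goes at most 41.7 mm and 7.16 degrees, less where a joint would pass 70% of its speed; a pose out of reach is approached as far as the arm can. A call with a number of a shift or a turn outside -1 to 1 is refused whole. A call with a gripper value outside its range is refused whole. "gripper" is the closure, from -1 (fully open) to 1 (shut), set as the call begins (left out, the last holds). The fingers move at their own pace and stop on an object; "squeeze" is the grip in N (left out, the last holds). Time passes only in rows, so rows that do not move let the fingers close. It gives the time, the measured TCP pose, the force, the opening and the grip force at its end, in the units of the state.
- read_state(): the state, without advancing time (a new reading comes with each control period).
- capture(name): name is "scene" or "top" or "wrist"; returns the picture (480x640x3 uint8, red, green, blue); there is no depth.
- camera_params(name): a dict with "mtx" (3x3 intrinsics, pixels), "R" (3x3) and "t" (3): a world point X has camera coordinates R X + t. Camera axes: x right, y down, z forward; pixel columns grow to the right and rows downward; lengths in m; the calibration is good to about 2 mm. A picture is of the moment at which its call begins: read the wrist's pose just before it. camera_params takes no time and is no camera call; for the wrist camera it gives the pose at the moment of the call.
- sign_off(): hands the job in; it is judged then, once.
The state is a dict: "t": time; "joints": joint angles; "qd": joint speeds; "effort": joint torques, N m; "eef_pos": TCP position; "tcp_rot": TCP orientation; "wrist_force": force on the tool from outside, world axes, zero at the start; "torque": the same for the moment, N m; "grip_width": finger opening in m; "finger_force": force on a finger pad.
Only numpy, scipy, OpenCV 4.12 (cv2) and the standard library are available. Lean on these libraries where they do the work, as an engineer would, in place of code of your own. Each camera call takes 0.05 s, during which the arm holds its last target. There are 200 camera calls.

## Working session

There is one attempt and no reset: what is moved stays moved. The work goes in short steps, Python scripts to look and compute and a tool call to move; the robot and the scene stay as the last step left them, time stands still between calls to the robot, and variables do not carry over. Pictures are saved under pics/ and viewed, at most 14 in all, crops included, and the job is handed in when it is done.

Besides the shell and the picture viewer there is one more tool, called after ">>>" as name(argument=value, ...), one argument or row to a line, values as JSON. send_rows: Moves the arm, as the interface text tells. Shift numbers are shares of 75 mm and turn numbers shares of 60 degrees, none past 1 either way. Its arguments: {"type":"object","properties":{"targets":{"type":"string"},"gripper":{"type":"number"},"squeeze":{"type":"number"}},"required":["targets"]}

```bash
mkdir -p pics
python3 - <<'E'
from bench import *
import cv2
for n in("scene","top"):
    cv2.imwrite(f"pics/{n}0.png",cv2.cvtColor(capture(n),cv2.COLOR_RGB2BGR))
    p=camera_params(n);print(n,p["mtx"].tolist(),(-p["R"].T@p["t"]).round(3),p["R"][2].round(3))
s=read_state();print(s)
E
```

```text
scene [[624.2351917112127, 0.0, 323.09089597245696], [0.0, 624.2351917112127, 235.7676537548777], [0.0, 0.0, 1.0]] [-0.262 -0.302  1.244] [ 0.552  0.207 -0.808]
top [[546.3331710427226, 0.0, 327.3287548197528], [0.0, 546.3331710427226, 232.97629787373847], [0.0, 0.0, 1.0]] [ 0.44  -0.006  1.436] [ 0.072  0.022 -0.997]
{'t': 0.1, 'joints': array([ 1.08758668e+00,  1.31072534e-01,  1.48913186e+00,  1.07823912e-05,
        1.52301753e+00, -8.54201273e-02]), 'qd': array([-8.20847362e-05, -1.44991023e-03, -1.34395076e-03, -7.02241540e-04,
       -1.44879306e-03,  1.10790029e-03]), 'effort': array([ 1.26517066e-04, -5.61342573e+01, -4.93092978e+01,  7.68906064e-02,
        2.93193420e-02, -2.75960878e-05]), 'eef_pos': array([0.23218179, 0.55271164, 0.21772134]), 'tcp_rot': array([-6.20643004e-01, -3.07919867e+00,  2.45139309e-03]), 'wrist_force': array([ 0.73454988,  0.37804164, -0.57566405]), 'torque': array([ 0.03760751, -0.02015753, -0.00599907]), 'finger_force': 0.0, 'grip_width': 0.09305830171986017}
```

View pics/scene0.png

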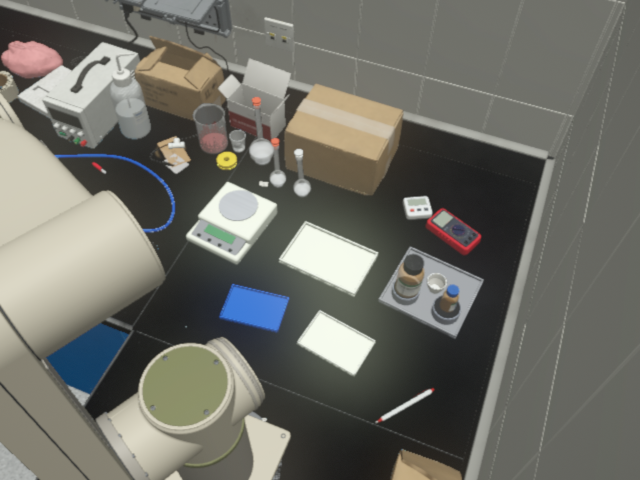

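View pics/top0.png

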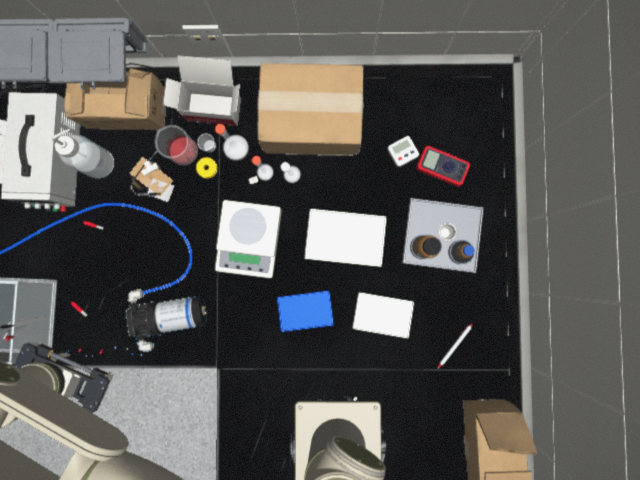

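The scene is clear in both views. In the top view:
- **Caddy:** grey, at (443,236). The bottle with the black cap is at (426,246), on the left stand. The vial with the blue cap is at (463,252), on the right stand, and the crucible is at (447,231).
- **Balance:** pan at (248,226).
- **Side tray candidates:** large white (346,237), small white (384,315) and blue (305,311). The larger white one at (346,237) fits the description.

I'll measure these and check them in one close crop.

```bash
cat > h.py <<'E'
from bench import *
import cv2, numpy as np
def ray(p,uv,z):
    d=p["R"].T@np.linalg.inv(p["mtx"])@np.array([uv[0],uv[1],1.]); c=-p["R"].T@p["t"]
    return c+d*(z-c[2])/d[2]
def proj(p,X):
    q=p["mtx"]@(p["R"]@np.asarray(X)+p["t"]); return q[:2]/q[2]
def snap(n,f=None):
    p=camera_params(n); im=cv2.cvtColor(capture(n),cv2.COLOR_RGB2BGR)
    if f: cv2.imwrite(f"pics/{f}.png",im)
    return p,im
def seg(mask,seed):
    n,l,st,c=cv2.connectedComponentsWithStats(mask.astype(np.uint8)); k=l[seed[1],seed[0]]
    return cv2.findContours((l==k).astype(np.uint8),0,1)[0][0]
def rect(p,cnt,z):
    w=np.array([ray(p,q,z)[:2] for q in cnt[:,0,:]],np.float32); return cv2.minAreaRect(w)
E
python3 - <<'E'
from h import *
p=camera_params("top"); im=cv2.imread("pics/top0.png"); g=im.astype(int)
mn,mx=g.min(2),g.max(2)
print("side",rect(p,seg((mn>130),(346,237)),.014))
print("small",rect(p,seg((mn>130),(384,315)),.014))
for thr in(60,80):print("caddy",rect(p,seg((mn>thr),(420,210)),.012))
print("balance",rect(p,seg((mn>130),(225,215)),.046))
print(im[226,248],im[210,225])
print("pan approx",ray(p,(248,226),.058))
print("bcap",ray(p,(426,246),.146),"vcap",ray(p,(466,251),.106),"cruc rim",ray(p,(447,231),.04))
a=cv2.resize(im[185:290,210:500],None,fx=2.7,fy=2.7,interpolation=2)
cv2.imwrite("pics/crop1.png",a)
E
```

```text
side ((0.5323899388313293, -0.02021399885416031), (0.20160594582557678, 0.13200068473815918), 83.80729675292969)
small ((0.33138537406921387, -0.11675474792718887), (0.14515423774719238, 0.0954674780368805), 80.505126953125)
caddy ((0.5377358198165894, -0.2743470370769501), (0.19399279356002808, 0.17562107741832733), 82.2267074584961)
caddy ((0.537771999835968, -0.27408158779144287), (0.19216586649417877, 0.17255137860774994), 82.22348022460938)
balance ((0.5278659462928772, 0.23090246319770813), (0.15309344232082367, 0.1838182508945465), 82.59078979492188)
[223 216 211] [245 246 246]
pan approx [0.55865077 0.22647149 0.058     ]
bcap [ 0.50223541 -0.2093507   0.146     ] vcap [ 0.491746   -0.31199257  0.106     ] cruc rim [ 0.54545556 -0.28000966  0.04      ]
```

View pics/crop1.png

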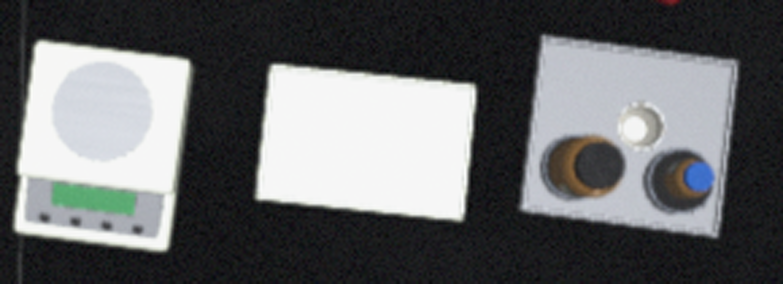

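Top view crop: the larger white tray measures 202x132 mm, which matches the side tray. The smaller white one is 145x95 mm. The caddy centre is (0.538,-0.274) with a yaw of -7.8°, so the stands come out at (0.507,-0.2195) and (0.493,-0.3185). These agree with the cap positions at original-image pixels (432,246) and (469,251). The pan is at (0.559,0.227). Next I'll move over the bottle, turning so the fingers close along the caddy's x.

>>> send_rows(
  targets="0.267 -0.4 0 0 0 -0.11;0.267 -0.4 0 0 0 -0.11;0.267 -0.4 0 0 0 -0.11;0.267 -0.4 0 0 0 -0.11;0.267 -0.4 0 0 0 -0.11",
  gripper=-1,
)

```text
t: 0.52
eef_pos: [0.3328, 0.4016, 0.2181]
tcp_rot: [-1.477, -2.773, 0.001]
wrist_force: [0.9, -0.4, -0.3]
grip_width: 0.0932
finger_force: 0.0
```

>>> send_rows(
  targets="0.267 -0.4 0 0 0 -0.11;0.267 -0.4 0 0 0 -0.11;0.267 -0.4 0 0 0 -0.11;0.267 -0.4 0 0 0 -0.11;0.267 -0.4 0 0 0 -0.11",
)

```text
t: 0.93
eef_pos: [0.4331, 0.2515, 0.2183]
tcp_rot: [-2.204, -2.238, 0.001]
wrist_force: [-0.2, 0.6, 0.2]
grip_width: 0.0931
finger_force: 0.0
```

>>> send_rows(
  targets="0 -0.4 0 0 0 -0.05;0 -0.4 0 0 0 -0.05;0 -0.4 0 0 0 -0.05;0 -0.4 0 0 0 0;0 -0.4 0 0 0 0",
)

```text
t: 1.35
eef_pos: [0.4322, 0.1017, 0.2182]
tcp_rot: [-2.367, -2.065, 0.001]
wrist_force: [0.7, -0.7, 0.5]
grip_width: 0.0931
finger_force: 0.0
```

>>> send_rows(
  targets="0 -0.4 0 0 0 0;0 -0.4 0 0 0 0;0 -0.4 0 0 0 0;0 -0.4 0 0 0 0;0 -0.4 0 0 0 0",
)

```text
t: 1.77
eef_pos: [0.4322, -0.0482, 0.2184]
tcp_rot: [-2.367, -2.065, 0.0]
wrist_force: [0.3, 0.9, 0.1]
grip_width: 0.0933
finger_force: 0.0
```

>>> send_rows(
  targets="0.1 -0.4 0.2 0 0 0;0.1 -0.4 0.2 0 0 0;0.1 -0.4 0.2 0 0 0;0 -0.4 0.2 0 0 0;0 0 0 0 0 0",
)

```text
t: 2.18
eef_pos: [0.4558, -0.1717, 0.2813]
tcp_rot: [2.368, 2.058, -0.0]
wrist_force: [0.9, -0.4, -0.0]
grip_width: 0.0932
finger_force: 0.0
```

Run:
```python
from h import *
p,im=snap("wrist","w1")
print(read_state()["eef_pos"],(-p["R"].T@p["t"]).round(3),p["R"].round(3).tolist())
from math import *
for n,X in dict(bcap=(.507,-.2195,.146),vcap=(.4933,-.3185,.106),stL=(.507,-.2195,.034),stR=(.4933,-.3185,.034),cr=(.5476,-.2755,.04)).items(): print(n,proj(p,X).round(0))
```

```text
[ 0.4555109  -0.16937534  0.27983383] [ 0.465 -0.104  0.447] [[0.99, -0.139, 0.002], [-0.135, -0.958, 0.253], [-0.033, -0.25, -0.968]]
bcap [387. 276.]
vcap [376. 355.]
stL [370. 242.]
stR [367. 323.]
cr [411. 285.]
```

View pics/w1.png

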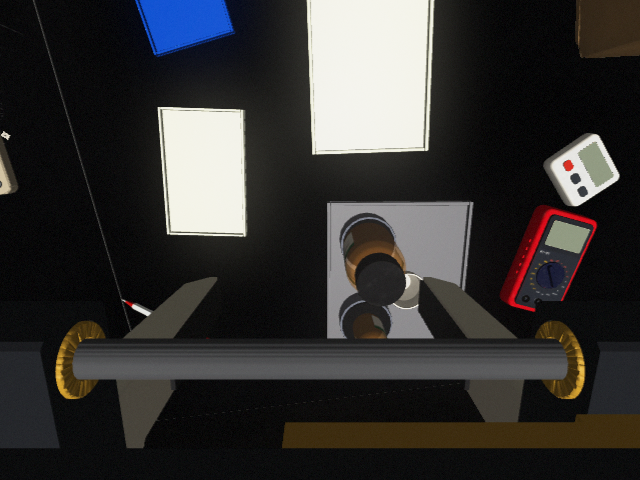

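Wrist view: black cap at (380,280), bottle foot near (367,238), vial below it at (368,322) and crucible rim at (407,290). The predictions are close. I'll refine the cap position.

Run:
```python
from h import *
p=camera_params("wrist"); im=cv2.imread("pics/w1.png")
print(p["mtx"][0,0])
g=im.max(2)
c=seg(g<55,(380,280)); print(cv2.minEnclosingCircle(c),cv2.fitEllipse(c))
print("capW",ray(p,cv2.fitEllipse(c)[0],.146), ray(p,(380,280),.146))
m=np.full((240,240,3),0,np.uint8)
pt=camera_params("top"); t=cv2.imread("pics/top0.png")
c=seg((t[:,:,0]>120)&(t[:,:,2]<90),(468,250)); e=cv2.minEnclosingCircle(c); print(e,"vcap",ray(pt,e[0],.106))
for u in((432.2,245.7),): print("bcap top",ray(pt,u,.146))
ps=camera_params("scene"); print("bcap scene",ray(ps,(413,262),.146),"vcap scene",ray(ps,(453,291),.106))
for X in((.507,-.2195,.146),(.4933,-.3185,.106)):print(proj(ps,X),proj(pt,X))
a=cv2.resize(im[200:340,320:480],None,fx=4,fy=4,interpolation=2);cv2.imwrite("pics/w1c.png",a)
```

```text
377.9932964361937
((319.5, 239.5), 399.30010986328125) ((330.2208557128906, 229.37240600585938), (490.1164855957031, 781.8765869140625), 88.82937622070312)
capW [ 0.46415329 -0.17002344  0.146     ] [ 0.4999069  -0.21917139  0.146     ]
((468.5, 250.0), 5.315173149108887) vcap [ 0.49415172 -0.31806359  0.106     ]
bcap top [ 0.50289882 -0.22390077  0.146     ]
bcap scene [ 0.49672012 -0.22269825  0.146     ] vcap scene [ 0.48569715 -0.32039466  0.106     ]
[412.97024866 257.80300187] [430.29614583 243.96554432]
[453.05169663 287.87614256] [468.68841354 250.35103683]
```

View pics/w1c.png

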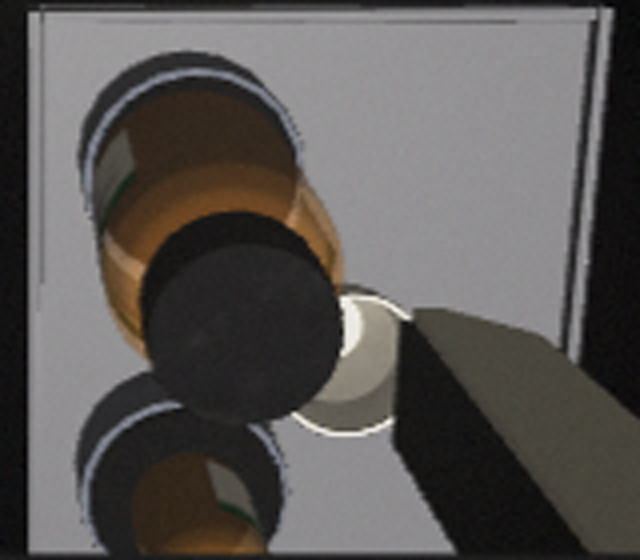

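Bottle axis is about (0.502,-0.222), with the cap centre at image pixel (381.5,283). I'll move over it and descend.

>>> send_rows(
  targets="0.31 -0.35 0 0 0 0;0.31 -0.35 0 0 0 0;0 0 -0.3 0 0 0;0 0 -0.4 0 0 0;0 0 -0.4 0 0 0",
)

```text
t: 2.65
eef_pos: [0.502, -0.2186, 0.1945]
tcp_rot: [-2.367, -2.065, -0.0]
wrist_force: [0.7, 0.3, -0.1]
grip_width: 0.0926
finger_force: 0.0
```

>>> send_rows(
  targets="0 0 -0.4 0 0 0;0 0 -0.4 0 0 0;0 0 -0.4 0 0 0;0 0 -0.35 0 0 0;0 0 0 0 0 0",
)

```text
t: 3.07
eef_pos: [0.497, -0.2155, 0.0726]
tcp_rot: [-2.358, -2.059, 0.006]
wrist_force: [-1.2, 0.0, -0.8]
grip_width: 0.093
finger_force: 0.0
```

>>> send_rows(
  targets="0 0 0 0 0 0;0 0 0 0 0 0;0 0 0 0 0 0;0 0 0 0 0 0;0 0 0 0 0 0",
  gripper=1,
  squeeze=20,
)

```text
t: 3.48
eef_pos: [0.5028, -0.2199, 0.0817]
tcp_rot: [2.365, 2.064, 0.002]
wrist_force: [0.5, 0.3, 0.2]
grip_width: 0.0641
finger_force: 0.0
```

>>> send_rows(
  targets="0 0 0 0 0 0;0 0 0 0 0 0;0 0 0 0 0 0;0 0 0 0 0 0;0 0 0 0 0 0",
)

```text
t: 3.9
eef_pos: [0.5024, -0.2197, 0.0809]
tcp_rot: [2.366, 2.064, 0.001]
wrist_force: [0.7, -0.2, 6.4]
grip_width: 0.0557
finger_force: 19.9
```

>>> send_rows(
  targets="0 0 0.1 0 0 0;0 0 0.3 0 0 0;0 0 0.5 0 0 0;0 0 0.5 0 0 0;0 0 0.4 0 0 0",
  squeeze=25,
)

```text
t: 4.32
eef_pos: [0.5013, -0.2192, 0.2172]
tcp_rot: [-2.367, -2.065, 0.0]
wrist_force: [0.4, -0.3, -1.5]
grip_width: 0.0557
finger_force: 24.9
```

>>> send_rows(
  targets="0 0.1 0 0 0 0;0.05 0.2 0 0 0 0;0.05 0.4 0 0 0 0;0.05 0.4 0 0 0 0;0.05 0.4 0 0 0 0",
)

```text
t: 4.73
eef_pos: [0.5158, -0.1056, 0.2137]
tcp_rot: [-2.367, -2.063, 0.002]
wrist_force: [0.6, 0.1, -2.8]
grip_width: 0.056
finger_force: 24.9
```

>>> send_rows(
  targets="0.07 0.4 0 0 0 0;0.05 0.4 0 0 0 0;0.05 0.4 0 0 0 0;0.05 0.4 0 0 0 0;0.05 0.2 0 0 0 0",
)

```text
t: 5.15
eef_pos: [0.5358, 0.0316, 0.2137]
tcp_rot: [-2.363, -2.066, 0.001]
wrist_force: [0.4, -0.5, -2.0]
grip_width: 0.0557
finger_force: 24.9
```

>>> send_rows(
  targets="0 0 0 0 0 0;0 0 0 0 0 0;0 0 0 0 0 0",
)

```text
t: 5.4
eef_pos: [0.5363, 0.0276, 0.2141]
tcp_rot: [-2.367, -2.065, 0.002]
wrist_force: [-0.4, 0.4, -2.1]
grip_width: 0.0555
finger_force: 24.9
```

>>> send_rows(
  targets="0 0 -0.3 0 0 0;0 0 -0.4 0 0 0;0 0 -0.45 0 0 0;0 0 -0.4 0 0 0;0 0 -0.25 0 0 0",
)

```text
t: 5.82
eef_pos: [0.5344, 0.0267, 0.0759]
tcp_rot: [-2.367, -2.061, 0.006]
wrist_force: [0.1, 0.1, -2.5]
grip_width: 0.0557
finger_force: 24.9
```

>>> send_rows(
  targets="0 0 -0.1 0 0 0;0 0 -0.1 0 0 0;0 0 -0.06 0 0 0;0 0 0 0 0 0;0 0 0 0 0 0",
)

```text
t: 6.23
eef_pos: [0.5379, 0.0279, 0.0616]
tcp_rot: [2.367, 2.064, 0.002]
wrist_force: [-0.6, -0.7, -2.3]
grip_width: 0.0555
finger_force: 24.9
```

>>> send_rows(
  targets="0 0 -0.05 0 0 0;0 0 -0.04 0 0 0;0 0 -0.02 0 0 0;0 0 0 0 0 0;0 0 0 0 0 0",
)

```text
t: 6.65
eef_pos: [0.5369, 0.0282, 0.0521]
tcp_rot: [-2.367, -2.065, 0.0]
wrist_force: [0.5, -0.6, -2.5]
grip_width: 0.0557
finger_force: 24.9
```

>>> send_rows(
  targets="0 0 -0.015 0 0 0;0 0 -0.015 0 0 0;0 0 0 0 0 0;0 0 0 0 0 0",
)

```text
t: 6.98
eef_pos: [0.5374, 0.0282, 0.0508]
tcp_rot: [2.367, 2.065, 0.001]
wrist_force: [-2.2, -0.0, 5.0]
grip_width: 0.0559
finger_force: 24.9
```

>>> send_rows(
  targets="0 0 0 0 0 0;0 0 0 0 0 0;0 0 0 0 0 0;0 0 0 0 0 0;0 0 0 0 0 0",
  gripper=-1,
)

```text
t: 7.4
eef_pos: [0.5369, 0.0281, 0.0499]
tcp_rot: [2.367, 2.065, 0.0]
wrist_force: [-0.1, -0.1, 0.2]
grip_width: 0.0841
finger_force: 0.0
```

>>> send_rows(
  targets="0 0 0.1 0 0 0;0 0 0.3 0 0 0;0 0 0.5 0 0 0;0 0 0.5 0 0 0;0 0 0.5 0 0 0",
)

```text
t: 7.82
eef_pos: [0.5363, 0.0282, 0.1942]
tcp_rot: [-2.367, -2.065, 0.001]
wrist_force: [1.3, 0.2, 0.2]
grip_width: 0.0932
finger_force: 0.0
```

>>> send_rows(
  targets="0 -0.3 0.5 0 0 0;-0.1 -0.5 0.4 0 0 0;-0.1 -0.5 0.1 0 0 0;-0.1 -0.5 0 0 0 0;-0.1 -0.5 0 0 0 0",
)

```text
t: 8.23
eef_pos: [0.5081, -0.1395, 0.2636]
tcp_rot: [2.364, 2.064, 0.003]
wrist_force: [1.0, 0.4, -0.2]
grip_width: 0.0933
finger_force: 0.0
```

>>> send_rows(
  targets="-0.1 -0.5 0 0 0 0;-0.1 -0.3 0 0 0 0;0 0 0 0 0 0;0 0 0 0 0 0;0 0 0 0 0 0",
)

```text
t: 8.65
eef_pos: [0.4931, -0.1975, 0.2617]
tcp_rot: [-2.368, -2.065, -0.001]
wrist_force: [0.3, -0.1, 0.2]
grip_width: 0.0931
finger_force: 0.0
```

Run:
```python
from h import *
p,im=snap("wrist","w2")
print(read_state()["eef_pos"])
np.savez("w2.npz",**{k:p[k] for k in p})
```

```text
[ 0.49327483 -0.19700181  0.26163568]
```

View pics/w2.png

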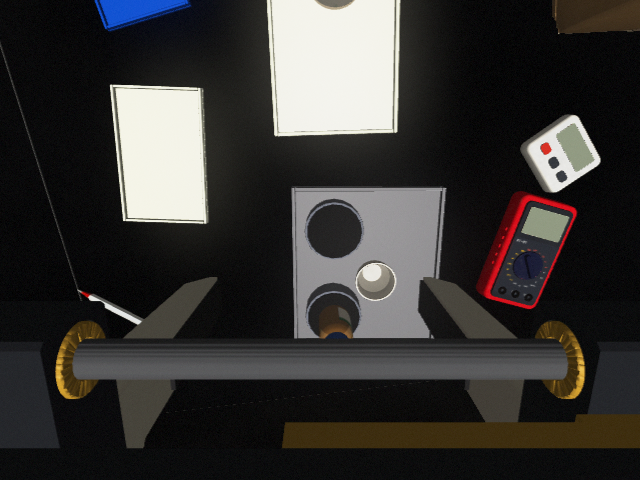

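The bottle's stand is now bare at (334,228). The crucible rim is at (376,281), and the vial is on the right stand near (336,322).

Run:
```python
from h import *
p=np.load("w2.npz"); im=cv2.imread("pics/w2.png")
c=seg(im.max(2)<70,(334,228)); e=cv2.fitEllipse(c); print(e,cv2.boundingRect(c))
for z in(.034,.03):
    w=np.array([ray(p,q,z)[:2] for q in c[:,0]],np.float32);print("stand",z,cv2.minEnclosingCircle(w),rect(p,c,z))
c=seg((im.min(2)>0)&(im.max(2)<75),(322,305)); print(cv2.boundingRect(c))
print("crucible",ray(p,(376,281),.04), "edges",[ray(p,u,.04)[:2].round(4).tolist() for u in((357,281),(396,281),(376,262),(376,300))])
cv2.imwrite("pics/w2c.png",cv2.resize(im[180:345,285:455],None,fx=3.5,fy=3.5,interpolation=2))
```

```text
((334.0951232910156, 230.8372802734375), (52.23477554321289, 52.97405242919922), 72.71768951416016) (308, 205, 54, 53)
stand 0.034 ((0.5052059292793274, -0.22166064381599426), 0.029337620362639427) ((0.5056098699569702, -0.2218724489212036), (0.05699826776981354, 0.0567568875849247), 82.20329284667969)
stand 0.03 ((0.50523442029953, -0.22258803248405457), 0.029634365811944008) ((0.5056425333023071, -0.22280190885066986), (0.05757681652903557, 0.057333048433065414), 82.20321655273438)
(308, 293, 52, 44)
crucible [ 0.54337156 -0.28151583  0.04      ] edges [[0.5229, -0.2787], [0.565, -0.2845], [0.5455, -0.2599], [0.5412, -0.3037]]
```

View pics/w2c.png

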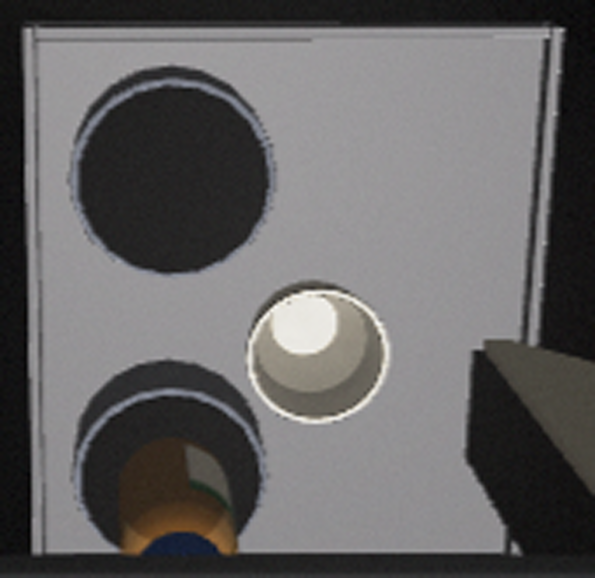

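>>> send_rows(
  targets="0 -0.3 0 0 0 0;0 -0.5 0 0 0 0;0 -0.5 -0.2 0 0 0;0 -0.32 -0.4 0 0 0;0 0 -0.5 0 0 0",
)

```text
t: 9.12
eef_pos: [0.4949, -0.3236, 0.1812]
tcp_rot: [2.363, 2.059, 0.0]
wrist_force: [1.3, 0.1, 0.3]
grip_width: 0.0932
finger_force: 0.0
```

>>> send_rows(
  targets="0 0 -0.5 0 0 0;0 0 -0.45 0 0 0;0 0 -0.3 0 0 0;0 0 -0.2 0 0 0;0 0 -0.1 0 0 0",
)

```text
t: 9.53
eef_pos: [0.4922, -0.3167, 0.0594]
tcp_rot: [-2.362, -2.065, 0.001]
wrist_force: [0.1, 0.2, 0.2]
grip_width: 0.0928
finger_force: 0.0
```

>>> send_rows(
  targets="0 0 -0.1 0 0 0;0 0 -0.05 0 0 0;0 0 0 0 0 0;0 0 0 0 0 0",
)

```text
t: 9.87
eef_pos: [0.4938, -0.3197, 0.0525]
tcp_rot: [2.366, 2.065, 0.001]
wrist_force: [-0.7, -0.0, 0.3]
grip_width: 0.0933
finger_force: 0.0
```

>>> send_rows(
  targets="0 0 0 0 0 0;0 0 0 0 0 0;0 0 0 0 0 0;0 0 0 0 0 0;0 0 0 0 0 0",
  gripper=1,
  squeeze=12,
)

```text
t: 10.28
eef_pos: [0.4931, -0.3196, 0.0516]
tcp_rot: [2.367, 2.065, 0.0]
wrist_force: [0.5, -0.1, 0.3]
grip_width: 0.0643
finger_force: 0.0
```

>>> send_rows(
  targets="0 0 0 0 0 0;0 0 0 0 0 0;0 0 0 0 0 0;0 0 0 0 0 0;0 0 0 0 0 0",
)

```text
t: 10.7
eef_pos: [0.493, -0.3194, 0.0513]
tcp_rot: [-2.367, -2.065, 0.0]
wrist_force: [-0.2, 0.4, -0.4]
grip_width: 0.0343
finger_force: 12.0
```

>>> send_rows(
  targets="0 0 0 0 0 0;0 0 0 0 0 0;0 0 0 0 0 0",
)

```text
t: 10.95
eef_pos: [0.4929, -0.3194, 0.0513]
tcp_rot: [-2.367, -2.065, 0.0]
wrist_force: [-0.4, 0.0, 0.2]
grip_width: 0.0343
finger_force: 12.0
```

>>> send_rows(
  targets="0 0 0.1 0 0 0;0 0 0.3 0 0 0;0 0 0.5 0 0 0;0 0 0.5 0 0 0;0 0 0.5 0 0 0",
)

```text
t: 11.37
eef_pos: [0.4925, -0.319, 0.1955]
tcp_rot: [-2.367, -2.065, 0.0]
wrist_force: [0.0, -0.2, -0.9]
grip_width: 0.0345
finger_force: 12.0
```

>>> send_rows(
  targets="0 0.1 0.2 0 0 0;0.05 0.3 0.15 0 0 0;0.05 0.4 0 0 0 0;0.05 0.4 0 0 0 0;0.05 0.4 0 0 0 0",
)

```text
t: 11.78
eef_pos: [0.508, -0.1985, 0.2211]
tcp_rot: [2.367, 2.064, 0.001]
wrist_force: [0.3, 0.5, -0.6]
grip_width: 0.0341
finger_force: 12.0
```

>>> send_rows(
  targets="0.05 0.4 0 0 0 0;0.05 0.4 0 0 0 0;0.05 0.4 0 0 0 0;0.05 0.35 0 0 0 0;0.05 0.2 0 0 0 0",
)

```text
t: 12.2
eef_pos: [0.5267, -0.0654, 0.2208]
tcp_rot: [-2.365, -2.067, -0.001]
wrist_force: [-0.8, -0.5, -1.0]
grip_width: 0.0343
finger_force: 12.0
```

>>> send_rows(
  targets="0 0 0 0 0 0;0 0 -0.2 0 0 0;0 0 -0.4 0 0 0;0 0 -0.4 0 0 0;0 0 -0.4 0 0 0",
)

```text
t: 12.62
eef_pos: [0.527, -0.069, 0.1148]
tcp_rot: [2.366, 2.064, 0.001]
wrist_force: [-0.3, 0.3, -0.8]
grip_width: 0.0342
finger_force: 12.0
```

>>> send_rows(
  targets="0 0 -0.4 0 0 0;0 0 -0.3 0 0 0;0 0 -0.2 0 0 0;0 0 0 0 0 0;0 0 0 0 0 0",
)

```text
t: 13.03
eef_pos: [0.526, -0.0686, 0.0472]
tcp_rot: [-2.367, -2.064, 0.002]
wrist_force: [0.4, -0.0, 0.0]
grip_width: 0.0345
finger_force: 12.0
```

>>> send_rows(
  targets="0 0 -0.15 0 0 0;0 0 -0.1 0 0 0;0 0 -0.05 0 0 0;0 0 0 0 0 0;0 0 0 0 0 0",
)

```text
t: 13.45
eef_pos: [0.5266, -0.0682, 0.0251]
tcp_rot: [-2.367, -2.065, 0.0]
wrist_force: [0.3, -0.1, -0.1]
grip_width: 0.0344
finger_force: 12.0
```

>>> send_rows(
  targets="0 0 -0.015 0 0 0;0 0 -0.015 0 0 0;0 0 0 0 0 0;0 0 0 0 0 0",
)

```text
t: 13.78
eef_pos: [0.5269, -0.0682, 0.023]
tcp_rot: [2.367, 2.065, 0.0]
wrist_force: [-0.6, -1.3, -2.1]
grip_width: 0.0342
finger_force: 12.0
```

>>> send_rows(
  targets="0 0 -0.015 0 0 0;0 0 0 0 0 0;0 0 0 0 0 0",
)

```text
t: 14.03
eef_pos: [0.5267, -0.0682, 0.0217]
tcp_rot: [-2.367, -2.065, 0.0]
wrist_force: [-1.3, 0.2, -1.1]
grip_width: 0.0346
finger_force: 12.0
```

>>> send_rows(
  targets="0 0 -0.015 0 0 0;0 0 0 0 0 0;0 0 0 0 0 0",
)

```text
t: 14.28
eef_pos: [0.5269, -0.0682, 0.0212]
tcp_rot: [2.367, 2.065, 0.0]
wrist_force: [-2.9, 0.4, 5.6]
grip_width: 0.0342
finger_force: 12.0
```

>>> send_rows(
  targets="0 0 0 0 0 0;0 0 0 0 0 0;0 0 0 0 0 0;0 0 0 0 0 0",
  gripper=-0.4,
)

```text
t: 14.62
eef_pos: [0.5267, -0.0682, 0.0205]
tcp_rot: [-2.367, -2.065, 0.0]
wrist_force: [0.7, -0.9, 0.9]
grip_width: 0.0564
finger_force: 0.0
```

>>> send_rows(
  targets="0 0 0.1 0 0 0;0 0 0.3 0 0 0;0 0 0.5 0 0 0;0 0 0.5 0 0 0;0 0 0.5 0 0 0",
)

```text
t: 15.03
eef_pos: [0.5261, -0.068, 0.1649]
tcp_rot: [-2.367, -2.065, 0.001]
wrist_force: [0.9, -0.3, -0.1]
grip_width: 0.0653
finger_force: 0.0
```

>>> send_rows(
  targets="0.05 -0.2 0.2 0 0 0;0.05 -0.4 0 0 0 0;0.05 -0.5 0 0 0 0;0.05 -0.5 0 0 0 0;0.02 -0.5 0 0 0 0",
)

```text
t: 15.45
eef_pos: [0.5436, -0.2271, 0.1791]
tcp_rot: [2.365, 2.066, 0.001]
wrist_force: [1.6, -0.3, -0.1]
grip_width: 0.0653
finger_force: 0.0
```

>>> send_rows(
  targets="0 -0.4 0 0 0 0;0 -0.3 0 0 0 0;0 0 0 0 0 0;0 0 0 0 0 0;0 0 0 0 0 0",
)

```text
t: 15.87
eef_pos: [0.5432, -0.2776, 0.1782]
tcp_rot: [-2.367, -2.065, -0.001]
wrist_force: [-0.2, 0.2, 0.0]
grip_width: 0.065
finger_force: 0.0
```

Run:
```python
from h import *
p,im=snap("wrist","w3"); pt,t=snap("top","top3")
print(read_state()["eef_pos"])
def ctr(u):return ray(p,u,.034)
c=seg(im.max(2)<70,tuple(int(v) for v in proj(p,(.5055,-.222,.034))))
w=np.array([ray(p,q,.034)[:2] for q in c[:,0]],np.float32);print("stand L",cv2.minEnclosingCircle(w))
a=cv2.resize(im[150:345,150:480],None,fx=2.4,fy=2.4,interpolation=2)
b=cv2.resize(t[180:290,290:500],(792,415)) if 0 else t[190:285,290:500]
cv2.imwrite("pics/w3c.png",a)
```

```text
[ 0.54340581 -0.27695335  0.17823943]
stand L ((0.5054563283920288, -0.22195036709308624), 0.02921304851770401)
```

View pics/w3.png

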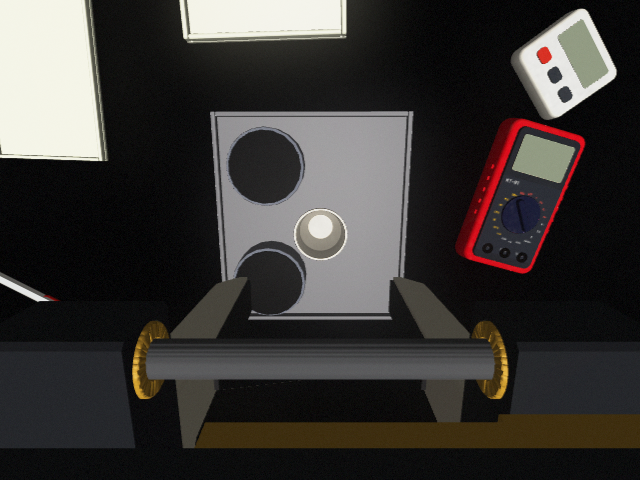

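Both stands are now bare, left at (266,166) and right at (270,282), and the crucible rim is at (320,234).

Run:
```python
from h import *
p=camera_params("wrist")
print("cruc",ray(p,(320.5,234),.04),"R edges",[ray(p,u,.034)[:2].round(4).tolist() for u in((234.5,283),(304.5,283),(270,249),(270,315))])
print(proj(p,(.4918,-.3211,.034)))
```

```text
cruc [ 0.54339219 -0.28120249  0.04      ] R edges [[0.4629, -0.3161], [0.5235, -0.3243], [0.4988, -0.2899], [0.4886, -0.3502]]
[268.1027967  284.14802605]
```

>>> send_rows(
  targets="0 -0.04 -0.3 0 0 0;0 0 -0.4 0 0 0;0 0 -0.4 0 0 0;0 0 -0.3 0 0 0;0 0 -0.2 0 0 0",
)

```text
t: 16.38
eef_pos: [0.542, -0.2788, 0.0551]
tcp_rot: [-2.363, -2.065, 0.001]
wrist_force: [-0.5, -0.2, 0.1]
grip_width: 0.065
finger_force: 0.0
```

>>> send_rows(
  targets="0 0 -0.2 0 0 0;0 0 -0.2 0 0 0;0 0 -0.1 0 0 0;0 0 -0.05 0 0 0;0 0 0 0 0 0",
)

```text
t: 16.8
eef_pos: [0.5429, -0.2802, 0.0162]
tcp_rot: [-2.365, -2.066, 0.001]
wrist_force: [-0.3, 0.0, 0.1]
grip_width: 0.0652
finger_force: 0.0
```

>>> send_rows(
  targets="0 0 -0.05 0 0 0;0 0 0 0 0 0;0 0 0 0 0 0",
)

```text
t: 17.05
eef_pos: [0.5437, -0.2814, 0.0138]
tcp_rot: [2.366, 2.065, 0.0]
wrist_force: [-0.2, 0.0, 0.1]
grip_width: 0.065
finger_force: 0.0
```

>>> send_rows(
  targets="0 0 -0.04 0 0 0;0 0 0 0 0 0;0 0 0 0 0 0",
)

```text
t: 17.3
eef_pos: [0.5432, -0.2812, 0.0101]
tcp_rot: [-2.367, -2.065, 0.0]
wrist_force: [-0.5, -0.5, 0.2]
grip_width: 0.065
finger_force: 0.0
```

>>> send_rows(
  targets="0 0 0 0 0 0;0 0 0 0 0 0;0 0 0 0 0 0;0 0 0 0 0 0;0 0 0 0 0 0",
  gripper=1,
  squeeze=8,
)

```text
t: 17.72
eef_pos: [0.5433, -0.2812, 0.0102]
tcp_rot: [2.367, 2.065, 0.0]
wrist_force: [1.1, 0.3, -0.4]
grip_width: 0.0433
finger_force: 8.0
```

>>> send_rows(
  targets="0 0 0 0 0 0;0 0 0 0 0 0;0 0 0 0 0 0",
)

```text
t: 17.97
eef_pos: [0.5433, -0.2812, 0.0101]
tcp_rot: [2.367, 2.065, 0.0]
wrist_force: [-0.4, 0.2, -1.2]
grip_width: 0.0429
finger_force: 8.0
```

>>> send_rows(
  targets="0 0 0.1 0 0 0;0 0 0.3 0 0 0;0 0 0.5 0 0 0;0 0 0.5 0 0 0;0 0 0.5 0 0 0",
)

```text
t: 18.38
eef_pos: [0.5427, -0.2808, 0.1543]
tcp_rot: [-2.367, -2.065, 0.0]
wrist_force: [0.6, -0.7, 0.2]
grip_width: 0.043
finger_force: 8.0
```

>>> send_rows(
  targets="0 0.1 0.4 0 0 0;0 0.2 0.3 0 0 0;0.02 0.3 0.2 0 0 0;0.02 0.4 0 0 0 0;0.02 0.4 0 0 0 0",
)

```text
t: 18.8
eef_pos: [0.5485, -0.1759, 0.2227]
tcp_rot: [2.366, 2.062, 0.003]
wrist_force: [1.5, 0.5, -0.2]
grip_width: 0.0425
finger_force: 8.0
```

>>> send_rows(
  targets="0.02 0.4 0 0 0 0;0.02 0.45 0 0 0 0;0.02 0.45 0 0 0 0;0.02 0.45 0 0 0 0;0.02 0.45 0 0 0 0",
)

```text
t: 19.22
eef_pos: [0.555, -0.0096, 0.2208]
tcp_rot: [2.367, 2.065, 0.001]
wrist_force: [0.6, 0.6, -0.8]
grip_width: 0.0428
finger_force: 8.0
```

>>> send_rows(
  targets="0.02 0.45 0 0 0 0;0.02 0.45 0 0 0 0;0.01 0.45 0 0 0 0;0 0.4 0 0 0 0;0 0.3 0 0 0 0",
)

```text
t: 19.63
eef_pos: [0.5586, 0.1452, 0.2207]
tcp_rot: [-2.366, -2.067, -0.001]
wrist_force: [-0.8, -0.7, -0.3]
grip_width: 0.043
finger_force: 8.0
```

>>> send_rows(
  targets="0 0.2 0 0 0 0;0 0 0 0 0 0;0 0 0 0 0 0;0 0 0 0 0 0",
)

```text
t: 19.97
eef_pos: [0.559, 0.1569, 0.2203]
tcp_rot: [2.367, 2.065, -0.0]
wrist_force: [-0.0, 0.0, -0.1]
grip_width: 0.0426
finger_force: 8.0
```

Run:
```python
from h import *
p,im=snap("wrist","w4")
print(read_state()["eef_pos"],proj(p,(.559,.2267,.058)))
```

```text
[0.55904436 0.15659124 0.22025165] [308.60268823 142.40684433]
```

View pics/w4.png

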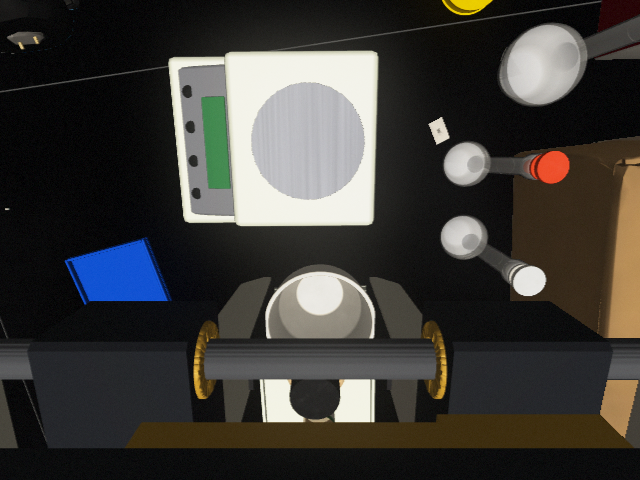

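The pan centre at pixel (308,141) is within about 1 mm of the prediction. The crucible hangs straight between the fingers at (320,310).

>>> send_rows(
  targets="0 0.2 0 0 0 0;0 0.35 0 0 0 0;0 0.25 0 0 0 0;0 0.14 -0.1 0 0 0;0 0 -0.3 0 0 0",
)

```text
t: 20.43
eef_pos: [0.5613, 0.2297, 0.1935]
tcp_rot: [2.365, 2.064, 0.01]
wrist_force: [0.3, 0.4, 0.8]
grip_width: 0.043
finger_force: 8.0
```

>>> send_rows(
  targets="0 0 -0.4 0 0 0;0 0 -0.4 0 0 0;0 0 -0.3 0 0 0;0 0 -0.2 0 0 0;0 0 -0.1 0 0 0",
)

```text
t: 20.85
eef_pos: [0.5571, 0.2262, 0.0813]
tcp_rot: [-2.367, -2.063, 0.008]
wrist_force: [-0.6, 0.1, -0.3]
grip_width: 0.0429
finger_force: 8.0
```

>>> send_rows(
  targets="0 0 -0.1 0 0 0;0 0 -0.05 0 0 0;0 0 0 0 0 0;0 0 0 0 0 0;0 0 0 0 0 0",
)

```text
t: 21.27
eef_pos: [0.5599, 0.2283, 0.0752]
tcp_rot: [2.367, 2.065, 0.003]
wrist_force: [-0.4, 0.8, -0.1]
grip_width: 0.0429
finger_force: 8.0
```

>>> send_rows(
  targets="0 0 -0.07 0 0 0;0 0 -0.03 0 0 0;0 0 -0.01 0 0 0;0 0 0 0 0 0;0 0 0 0 0 0",
)

```text
t: 21.68
eef_pos: [0.5589, 0.2281, 0.0655]
tcp_rot: [-2.367, -2.065, 0.0]
wrist_force: [-0.1, 0.0, -0.5]
grip_width: 0.0426
finger_force: 8.0
```

>>> send_rows(
  targets="0 0 -0.01 0 0 0;0 0 0 0 0 0;0 0 0 0 0 0",
)

```text
t: 21.93
eef_pos: [0.559, 0.2281, 0.0649]
tcp_rot: [2.367, 2.065, 0.0]
wrist_force: [-0.3, 0.4, -0.5]
grip_width: 0.043
finger_force: 8.0
```

>>> send_rows(
  targets="0 0 -0.012 0 0 0;0 0 -0.005 0 0 0;0 0 0 0 0 0;0 0 0 0 0 0",
)

```text
t: 22.27
eef_pos: [0.5592, 0.2282, 0.064]
tcp_rot: [2.367, 2.065, 0.001]
wrist_force: [-1.9, 1.1, 4.0]
grip_width: 0.0431
finger_force: 8.0
```

>>> send_rows(
  targets="0 0 0 0 0 0;0 0 0 0 0 0;0 0 0 0 0 0;0 0 0 0 0 0",
  gripper=-0.4,
)

```text
t: 22.6
eef_pos: [0.5588, 0.228, 0.0632]
tcp_rot: [-2.367, -2.065, 0.001]
wrist_force: [0.6, 0.1, 0.2]
grip_width: 0.0634
finger_force: 0.0
```

>>> send_rows(
  targets="0 0 0.05 0 0 0;0 0 0.2 0 0 0;0 0 0.4 0 0 0;0 0 0.5 0 0 0;0 0 0.5 0 0 0",
)

```text
t: 23.02
eef_pos: [0.558, 0.2277, 0.1878]
tcp_rot: [-2.367, -2.065, 0.003]
wrist_force: [0.5, -0.3, 0.8]
grip_width: 0.0652
finger_force: 0.0
```

>>> send_rows(
  targets="-0.04 -0.2 0.5 0 0 0;-0.04 -0.4 0.4 0 0 0;-0.04 -0.5 0 0 0 0;-0.04 -0.5 0 0 0 0;-0.04 -0.5 0 0 0 0",
)

```text
t: 23.43
eef_pos: [0.5441, 0.07, 0.2556]
tcp_rot: [2.365, 2.066, 0.003]
wrist_force: [0.6, -0.2, -0.9]
grip_width: 0.065
finger_force: 0.0
```

>>> send_rows(
  targets="-0.04 -0.5 0 0 0 0;-0.04 -0.5 0 0 0 0;-0.04 -0.5 0 0 0 0;-0.04 -0.5 0 0 0 0;-0.04 -0.5 0 0 0 0",
)

```text
t: 23.85
eef_pos: [0.5285, -0.1181, 0.2547]
tcp_rot: [2.367, 2.065, 0.001]
wrist_force: [0.6, -0.4, 0.2]
grip_width: 0.0648
finger_force: 0.0
```

>>> send_rows(
  targets="0 -0.2 0 0 0 0;0 0 0 0 0 0;0 0 0 0 0 0;0 0 0 0 0 0",
)

```text
t: 24.18
eef_pos: [0.5291, -0.1306, 0.2543]
tcp_rot: [-2.367, -2.065, -0.001]
wrist_force: [0.9, -0.2, -0.9]
grip_width: 0.065
finger_force: 0.0
```

Run:
```python
from h import *
p,im=snap("wrist","w5"); np.savez("w5.npz",**p)
print(read_state()["eef_pos"],proj(p,(.5267,-.0682,.076)),proj(p,(.537,.028,.116)),proj(p,(.559,.228,.094)))
```

```text
[ 0.52917586 -0.13023254  0.2542703 ] [307.68313853 151.56919046] [300.96502062  14.76374797] [ 290.61770475 -322.58826576]
```

View pics/w5.png

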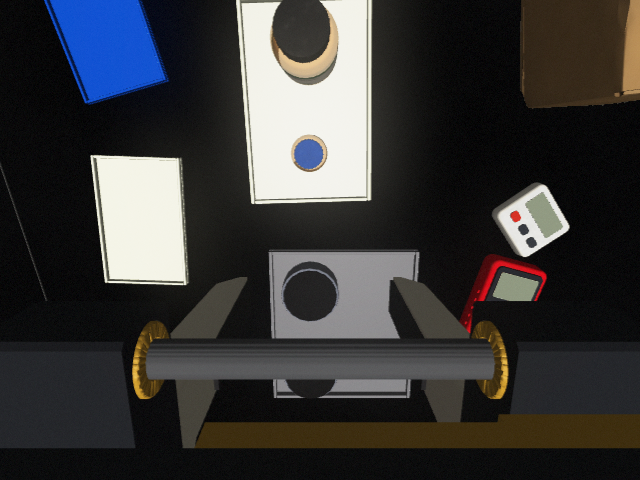

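Bottle and vial both stand upright in the side tray: black cap at (302,28), blue cap at (308,153). I'll measure how far each sits from where the gripper released it.

Run:
```python
from h import *
p=np.load("w5.npz"); im=cv2.imread("pics/w5.png").astype(int)
c=seg((im[:,:,0]>im[:,:,2]+40),(308,153)); e=cv2.minEnclosingCircle(c);print(e,"vial",ray(p,e[0],.076))
m=(im.max(2)<75)
m[:, :240]=0; m[:,370:]=0; m[100:]=0
c=seg(m,(302,28)); b=cv2.boundingRect(c);print(b)
# body bright/orange lower edge, foot at shadow
print("bottle cap, top edge given",ray(p,(b[0]+b[2]/2,b[1]+b[2]/2),.116),proj(p,(.537,.0255,.116)),proj(p,(.537,.0255+.021,.116)),proj(p,(.537,.0255-.021,.092)))
print(proj(p,(.5055,-.222,.034)),proj(p,(.4922,-.3207,.034)))
pt,t=snap("top"); print("cap pixels pred top",proj(pt,(.537,.028,.116)))
mm=(t.max(2)<75).astype(np.uint8); mm[:, :305]=0;mm[:,385:]=0;mm[:212]=0;mm[:262]*=1;mm[262:]=0
n,l,s,cc=cv2.connectedComponentsWithStats(mm)
for i in range(1,n):
    if 60<s[i][4]<900: print(s[i],cc[i],ray(pt,cc[i],.116))
g=t.astype(int); c=seg((g[:,:,0]>150),(248,226));
```

```text
((308.00323486328125, 153.65550231933594), 14.655614852905273) vial [ 0.52672359 -0.07002354  0.076     ]
(273, 0, 57, 63)
bottle cap, top edge given [0.53606739 0.01911199 0.116     ] [301.47539814  18.595206  ] [297.11520702 -14.13720967] [306.78062968  57.36692181]
[309.83909733 296.27895101] [310.54845202 376.13128066]
cap pixels pred top [325.52970013 232.55930752]
[305 212   4  33  78] [305.92307692 223.84615385] [0.55838313 0.07559074 0.116     ]
[320 225  15  16 176] [327.22727273 232.53977273] [0.5370329  0.02388476 0.116     ]
```

>>> send_rows(
  targets="-0.03 0.2 0 0 0 0;0 0.3 0 0 0 0;0 0.2 -0.1 0 0 0;0 0.1 -0.3 0 0 0;0 0 -0.5 0 0 0",
)

```text
t: 24.7
eef_pos: [0.5299, -0.0689, 0.1907]
tcp_rot: [2.358, 2.065, 0.009]
wrist_force: [0.5, -0.6, 0.4]
grip_width: 0.0648
finger_force: 0.0
```

>>> send_rows(
  targets="0 0 -0.5 0 0 0;0 0 -0.5 0 0 0;0 0 -0.4 0 0 0;0 0 -0.3 0 0 0;0 0 -0.2 0 0 0",
)

```text
t: 25.12
eef_pos: [0.5248, -0.0694, 0.041]
tcp_rot: [-2.363, -2.066, 0.004]
wrist_force: [-0.2, -0.8, -2.1]
grip_width: 0.0652
finger_force: 0.0
```

>>> send_rows(
  targets="0 0 -0.1 0 0 0;0 0 -0.1 0 0 0;0 0 0 0 0 0;0 0 0 0 0 0;0 0 0 0 0 0",
)

```text
t: 25.53
eef_pos: [0.528, -0.0714, 0.0306]
tcp_rot: [2.366, 2.065, 0.002]
wrist_force: [-0.5, 0.3, -0.2]
grip_width: 0.0651
finger_force: 0.0
```

>>> send_rows(
  targets="0 0 -0.07 0 0 0;0 0 -0.04 0 0 0;0 0 0 0 0 0;0 0 0 0 0 0;0 0 0 0 0 0",
)

```text
t: 25.95
eef_pos: [0.5268, -0.0713, 0.021]
tcp_rot: [-2.367, -2.065, 0.0]
wrist_force: [0.2, 0.3, -0.9]
grip_width: 0.0653
finger_force: 0.0
```

>>> send_rows(
  targets="0 0 0 0 0 0;0 0 0 0 0 0;0 0 0 0 0 0;0 0 0 0 0 0;0 0 0 0 0 0",
  gripper=1,
  squeeze=12,
)

```text
t: 26.37
eef_pos: [0.5268, -0.0713, 0.021]
tcp_rot: [2.367, 2.065, 0.0]
wrist_force: [-0.2, -0.1, 0.3]
grip_width: 0.0365
finger_force: 0.0
```

>>> send_rows(
  targets="0 0 0 0 0 0;0 0 0 0 0 0;0 0 0 0 0 0",
)

```text
t: 26.62
eef_pos: [0.5268, -0.0713, 0.021]
tcp_rot: [2.367, 2.065, 0.0]
wrist_force: [-1.3, 0.3, 0.2]
grip_width: 0.0342
finger_force: 12.0
```

>>> send_rows(
  targets="0 0 0.1 0 0 0;0 0 0.3 0 0 0;0 0 0.5 0 0 0;0 0 0.5 0 0 0;0 0 0.5 0 0 0",
)

```text
t: 27.03
eef_pos: [0.5261, -0.0711, 0.1651]
tcp_rot: [-2.367, -2.065, 0.001]
wrist_force: [0.5, -0.4, -0.7]
grip_width: 0.0342
finger_force: 12.0
```

>>> send_rows(
  targets="0 -0.1 0.4 0 0 0;-0.05 -0.25 0.3 0 0 0;-0.05 -0.4 0 0 0 0;-0.05 -0.4 0 0 0 0;-0.05 -0.4 0 0 0 0",
)

```text
t: 27.45
eef_pos: [0.5119, -0.1887, 0.2175]
tcp_rot: [2.365, 2.065, 0.001]
wrist_force: [1.5, -0.2, -1.9]
grip_width: 0.0341
finger_force: 12.0
```

>>> send_rows(
  targets="-0.05 -0.4 0 0 0 0;-0.05 -0.4 0 0 0 0;-0.05 -0.4 0 0 0 0;-0.05 -0.4 0 0 0 0;-0.05 -0.19 0 0 0 0",
)

```text
t: 27.87
eef_pos: [0.4921, -0.3249, 0.2162]
tcp_rot: [2.369, 2.063, -0.001]
wrist_force: [0.2, -0.8, -0.2]
grip_width: 0.0343
finger_force: 12.0
```

>>> send_rows(
  targets="0 0 0 0 0 0;0 0 0 0 0 0;0 0 0 0 0 0;0 0 0 0 0 0",
)

```text
t: 28.2
eef_pos: [0.4934, -0.3205, 0.2161]
tcp_rot: [-2.366, -2.067, -0.001]
wrist_force: [-0.4, 0.2, -1.4]
grip_width: 0.0342
finger_force: 12.0
```

>>> send_rows(
  targets="-0.01 -0.015 -0.3 0 0 0;0 0 -0.4 0 0 0;0 0 -0.4 0 0 0;0 0 -0.4 0 0 0;0 0 -0.3 0 0 0",
)

```text
t: 28.62
eef_pos: [0.4918, -0.3208, 0.0784]
tcp_rot: [-2.364, -2.066, 0.0]
wrist_force: [0.3, 0.5, 0.1]
grip_width: 0.0342
finger_force: 12.0
```

>>> send_rows(
  targets="0 0 -0.15 0 0 0;0 0 -0.1 0 0 0;0 0 -0.03 0 0 0;0 0 0 0 0 0;0 0 0 0 0 0",
)

```text
t: 29.03
eef_pos: [0.4934, -0.3236, 0.0618]
tcp_rot: [2.365, 2.064, 0.001]
wrist_force: [0.8, 0.4, -0.8]
grip_width: 0.0341
finger_force: 12.0
```

>>> send_rows(
  targets="0 0 -0.03 0 0 0;0 0 -0.02 0 0 0;0 0 0 0 0 0;0 0 0 0 0 0;0 0 0 0 0 0",
)

```text
t: 29.45
eef_pos: [0.4924, -0.3231, 0.0564]
tcp_rot: [2.367, 2.065, 0.0]
wrist_force: [0.2, 0.3, -1.0]
grip_width: 0.034
finger_force: 12.0
```

>>> send_rows(
  targets="0 0.013 -0.03 0 0 0;0 0 -0.02 0 0 0;0 0 0 0 0 0;0 0 0 0 0 0;0 0 0 0 0 0",
)

```text
t: 29.87
eef_pos: [0.4923, -0.3219, 0.0524]
tcp_rot: [-2.367, -2.065, 0.0]
wrist_force: [0.1, 0.0, -0.5]
grip_width: 0.0344
finger_force: 12.0
```

>>> send_rows(
  targets="0 0 -0.013 0 0 0;0 0 0 0 0 0;0 0 0 0 0 0;0 0 0 0 0 0",
)

```text
t: 30.2
eef_pos: [0.4923, -0.322, 0.0515]
tcp_rot: [-2.367, -2.065, 0.0]
wrist_force: [-0.5, -1.1, -1.5]
grip_width: 0.0345
finger_force: 12.0
```

>>> send_rows(
  targets="0 0 -0.013 0 0 0;0 0 0 0 0 0;0 0 0 0 0 0;0 0 0 0 0 0",
)

```text
t: 30.53
eef_pos: [0.4925, -0.3221, 0.051]
tcp_rot: [2.367, 2.065, 0.0]
wrist_force: [-1.7, 0.3, 3.7]
grip_width: 0.0345
finger_force: 12.0
```

>>> send_rows(
  targets="0 0 0 0 0 0;0 0 0 0 0 0;0 0 0 0 0 0;0 0 0 0 0 0;0 0 0 0 0 0",
  gripper=-0.4,
)

```text
t: 30.95
eef_pos: [0.4922, -0.3219, 0.0502]
tcp_rot: [-2.367, -2.065, 0.0]
wrist_force: [0.1, -0.1, -0.2]
grip_width: 0.0622
finger_force: 0.0
```

>>> send_rows(
  targets="0 0 0.05 0 0 0;0 0 0.2 0 0 0;0 0 0.5 0 0 0;0 0 0.5 0 0 0;0 0 0.5 0 0 0",
)

```text
t: 31.37
eef_pos: [0.4917, -0.3215, 0.1829]
tcp_rot: [-2.366, -2.064, 0.0]
wrist_force: [0.9, 0.7, 0.4]
grip_width: 0.065
finger_force: 0.0
```

>>> send_rows(
  targets="0 -0.2 0.5 0 0 0;0 -0.3 0.3 0 0 0;0 -0.2 0 0 0 0;0 0 0 0 0 0;0 0 0 0 0 0",
)

```text
t: 31.78
eef_pos: [0.4921, -0.3749, 0.2417]
tcp_rot: [-2.368, -2.064, -0.0]
wrist_force: [-0.0, -0.1, 0.1]
grip_width: 0.0649
finger_force: 0.0
```

Run:
```python
from h import *
p,im=snap("wrist","w6"); np.savez("w6.npz",**p)
u=proj(p,(.4925,-.3205,.034)); v=proj(p,(.5055,-.222,.034)); print(read_state()["eef_pos"],u,v)
x,y=int(u[0]),int(u[1])
m=im.astype(int); b=(m[:,:,0]>m[:,:,2]+40)
ys,xs=np.where(b[:340,:]); k=(abs(xs-x)<60)&(abs(ys-y)<80); c=np.c_[xs,ys][k].astype(np.float32)
e=cv2.minEnclosingCircle(c); print(e,"vial",ray(p,e[0],.106))
cL=seg(im.max(2)<70,(int(v[0]),int(v[1])))
w=np.array([ray(p,q,.034)[:2] for q in cL[:,0]],np.float32);print("stand L",cv2.minEnclosingCircle(w))
y0=max(0,y-90);x0=max(0,x-80)
a=im[y0:y0+160,x0:x0+170]; print(x0,y0)
cv2.imwrite("pics/w6c.png",cv2.resize(a,None,fx=3.5,fy=3.5,interpolation=2))
```

```text
[ 0.49190256 -0.3739613   0.24089679] [312.64351665 159.00737962] [311.49204313  46.3617106 ]
((311.5472412109375, 162.6811065673828), 16.940690994262695) vial [ 0.49298188 -0.32070399  0.106     ]
stand L ((0.16457322239875793, -0.5490228533744812), 0.10223621129989624)
232 69
```

View pics/w6c.png

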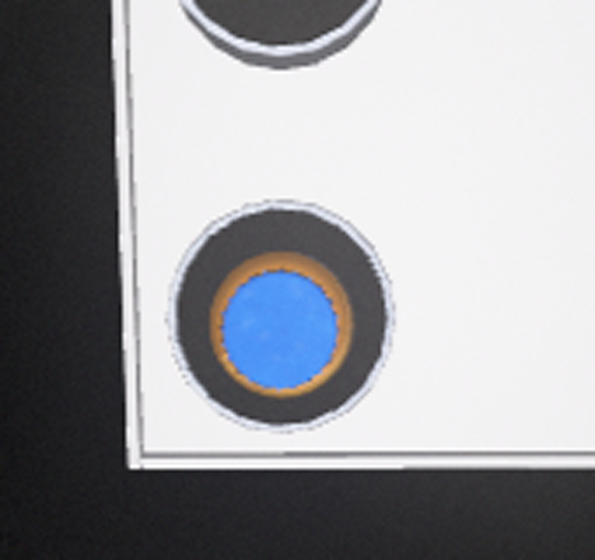

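The vial is centred on its stand: ring centre at pixel (312.1,159.4), cap at (0.493,-0.3207) against the stand's (0.4925,-0.3205). For the bottle I'll turn the gripper 90° so it also centres in y.

>>> send_rows(
  targets="0 0.2 0 0 0 0.1;0.04 0.4 0 0 0 0.1;0.04 0.4 0 0 0 0.1;0.04 0.4 0 0 0 0.1;0.04 0.4 0 0 0 0.1",
  gripper=-1,
)

```text
t: 32.25
eef_pos: [0.5035, -0.2369, 0.2403]
tcp_rot: [-1.743, -2.61, -0.0]
wrist_force: [1.2, 0.8, 0.5]
grip_width: 0.0918
finger_force: 0.0
```

>>> send_rows(
  targets="0.04 0.4 0 0 0 0.1;0.04 0.4 0 0 0 0.1;0.04 0.4 0 0 0 0.1;0.04 0.4 0 0 0 0.1;0.04 0.4 0 0 0 0.1",
)

```text
t: 32.67
eef_pos: [0.5182, -0.0869, 0.2405]
tcp_rot: [-1.008, -2.973, -0.0]
wrist_force: [0.1, 0.0, -0.8]
grip_width: 0.0928
finger_force: 0.0
```

>>> send_rows(
  targets="0.04 0.4 0 0 0 0.1;0.04 0.4 0 0 0 0.1;0.04 0.4 0 0 0 0.1;0.04 0.2 0 0 0 0.1;0.04 0.1 0 0 0 0.1",
)

```text
t: 33.08
eef_pos: [0.533, 0.0265, 0.2404]
tcp_rot: [-0.2, -3.133, -0.001]
wrist_force: [-0.1, -0.5, -0.1]
grip_width: 0.0929
finger_force: 0.0
```

>>> send_rows(
  targets="0 0 0 0 0 0;0 0 0 0 0 0;0 0 0 0 0 0;0 0 0 0 0 0",
)

```text
t: 33.42
eef_pos: [0.5338, 0.0225, 0.2414]
tcp_rot: [-0.218, -3.133, 0.0]
wrist_force: [0.8, -0.8, 1.2]
grip_width: 0.0934
finger_force: 0.0
```

Run:
```python
from h import *
from scipy.spatial.transform import Rotation as R
p,im=snap("wrist","w7"); s=read_state();y=R.from_rotvec(s["tcp_rot"]).as_matrix()[:,1]
print(s["eef_pos"],np.degrees(np.arctan2(y[1],y[0])),proj(p,(.5365,.0235,.116)),proj(p,(.559,.228,.094)))
```

```text
[0.53398788 0.02234287 0.24148836] 82.04029179660174 [322.80447151 237.06880114] [565.50087167 223.99600153]
```

View pics/w7.png

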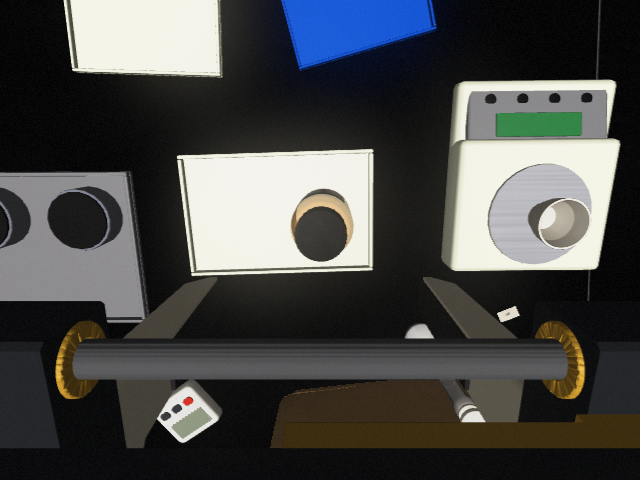

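Camera from the front now: the bottle cap is at (321,235) as predicted, and the crucible stands upright on the pan at (564,223).

>>> send_rows(
  targets="0.036 0 -0.3 0 0 0;0 0 -0.4 0 0 0;0 0 -0.4 0 0 0;0 0 -0.4 0 0 0;0 0 -0.3 0 0 0",
)

```text
t: 33.88
eef_pos: [0.5358, 0.0223, 0.1041]
tcp_rot: [-0.217, -3.132, 0.0]
wrist_force: [-0.7, -0.3, 0.2]
grip_width: 0.0932
finger_force: 0.0
```

>>> send_rows(
  targets="0 0 -0.2 0 0 0;0 0 -0.2 0 0 0;0 0 -0.1 0 0 0;0 0 -0.1 0 0 0;0 0 -0.05 0 0 0",
)

```text
t: 34.3
eef_pos: [0.5368, 0.0226, 0.0574]
tcp_rot: [-0.215, -3.134, 0.0]
wrist_force: [-0.1, 0.3, 0.0]
grip_width: 0.0927
finger_force: 0.0
```

>>> send_rows(
  targets="0 0 -0.05 0 0 0;0 0 0 0 0 0;0 0 0 0 0 0;0 0 0 0 0 0",
)

```text
t: 34.63
eef_pos: [0.5376, 0.023, 0.055]
tcp_rot: [0.213, 3.133, 0.0]
wrist_force: [-0.3, 0.0, 0.8]
grip_width: 0.0931
finger_force: 0.0
```

>>> send_rows(
  targets="-0.01 0 -0.05 0 0 0;0 0 0 0 0 0;0 0 0 0 0 0",
)

```text
t: 34.88
eef_pos: [0.5361, 0.0231, 0.0504]
tcp_rot: [-0.213, -3.134, 0.0]
wrist_force: [-0.1, -0.1, -0.6]
grip_width: 0.0929
finger_force: 0.0
```

>>> send_rows(
  targets="0 0 0 0 0 0;0 0 0 0 0 0;0 0 0 0 0 0;0 0 0 0 0 0;0 0 0 0 0 0",
  gripper=1,
  squeeze=25,
)

```text
t: 35.3
eef_pos: [0.5363, 0.023, 0.0505]
tcp_rot: [0.213, 3.134, -0.0]
wrist_force: [-0.4, -0.6, -0.5]
grip_width: 0.0644
finger_force: 0.0
```

>>> send_rows(
  targets="0 0 0 0 0 0;0 0 0 0 0 0;0 0 0 0 0 0;0 0 0 0 0 0;0 0 0 0 0 0",
)

```text
t: 35.72
eef_pos: [0.5363, 0.0231, 0.0505]
tcp_rot: [0.213, 3.134, 0.0]
wrist_force: [0.9, 0.6, 0.6]
grip_width: 0.0563
finger_force: 24.9
```

>>> send_rows(
  targets="0 0 0.1 0 0 0;0 0 0.3 0 0 0;0 0 0.5 0 0 0;0 0 0.5 0 0 0;0 0 0.5 0 0 0",
)

```text
t: 36.13
eef_pos: [0.5353, 0.023, 0.1943]
tcp_rot: [-0.213, -3.133, 0.0]
wrist_force: [1.1, -0.3, -1.5]
grip_width: 0.056
finger_force: 24.8
```

>>> send_rows(
  targets="0 -0.1 0.25 0 0 0;-0.04 -0.2 0.1 0 0 0;-0.05 -0.4 0 0 0 0;-0.05 -0.4 0 0 0 0;-0.05 -0.4 0 0 0 0",
)

```text
t: 36.55
eef_pos: [0.5216, -0.0904, 0.2199]
tcp_rot: [0.212, 3.134, -0.0]
wrist_force: [0.5, -0.1, -3.0]
grip_width: 0.0557
finger_force: 24.8
```

>>> send_rows(
  targets="-0.05 -0.4 0 0 0 0;-0.05 -0.4 0 0 0 0;-0.05 -0.4 0 0 0 0;-0.05 -0.35 0 0 0 0;-0.02 -0.2 0 0 0 0",
)

```text
t: 36.97
eef_pos: [0.5044, -0.2235, 0.2194]
tcp_rot: [-0.216, -3.133, 0.001]
wrist_force: [-0.0, 0.2, -2.4]
grip_width: 0.0563
finger_force: 24.8
```

>>> send_rows(
  targets="0 0 0 0 0 0;0 0 0 0 0 0;0 0 0 0 0 0;0 0 0 0 0 0;0 0 0 0 0 0",
)

```text
t: 37.38
eef_pos: [0.5057, -0.2197, 0.2193]
tcp_rot: [0.211, 3.134, 0.0]
wrist_force: [-0.1, -0.8, -2.5]
grip_width: 0.0559
finger_force: 24.8
```

>>> send_rows(
  targets="0 -0.028 -0.2 0 0 0;0 0 -0.4 0 0 0;0 0 -0.4 0 0 0;0 0 -0.3 0 0 0;0 0 -0.2 0 0 0",
)

```text
t: 37.8
eef_pos: [0.5042, -0.2211, 0.1037]
tcp_rot: [-0.211, -3.131, -0.002]
wrist_force: [0.4, 0.4, -2.6]
grip_width: 0.0565
finger_force: 24.8
```

>>> send_rows(
  targets="0 0 -0.15 0 0 0;0 0 -0.08 0 0 0;0 0 0 0 0 0;0 0 0 0 0 0;0 0 0 0 0 0",
)

```text
t: 38.22
eef_pos: [0.5065, -0.2232, 0.0911]
tcp_rot: [0.213, 3.132, -0.002]
wrist_force: [-0.1, 0.1, -3.0]
grip_width: 0.0563
finger_force: 24.8
```

>>> send_rows(
  targets="0 0 -0.05 0 0 0;0 0 -0.03 0 0 0;0 0 0 0 0 0;0 0 0 0 0 0;0 0 0 0 0 0",
)

```text
t: 38.63
eef_pos: [0.5055, -0.2228, 0.0836]
tcp_rot: [0.214, 3.134, -0.0]
wrist_force: [-0.0, 0.5, -1.8]
grip_width: 0.0565
finger_force: 24.8
```

>>> send_rows(
  targets="0 0.013 -0.015 0 0 0;0 0 -0.015 0 0 0;0 0 0 0 0 0;0 0 0 0 0 0;0 0 0 0 0 0",
)

```text
t: 39.05
eef_pos: [0.5055, -0.2218, 0.0812]
tcp_rot: [-0.213, -3.134, -0.0]
wrist_force: [0.0, -0.3, -2.2]
grip_width: 0.0561
finger_force: 24.8
```

>>> send_rows(
  targets="0 0 -0.01 0 0 0;0 0 0 0 0 0;0 0 0 0 0 0;0 0 0 0 0 0",
)

```text
t: 39.38
eef_pos: [0.5055, -0.2219, 0.0806]
tcp_rot: [0.213, 3.134, -0.0]
wrist_force: [-0.3, -0.2, -0.8]
grip_width: 0.0561
finger_force: 24.8
```

>>> send_rows(
  targets="0 0 -0.01 0 0 0;0 0 0 0 0 0;0 0 0 0 0 0;0 0 0 0 0 0",
)

```text
t: 39.72
eef_pos: [0.5058, -0.222, 0.0805]
tcp_rot: [0.213, 3.134, -0.0]
wrist_force: [-3.8, 1.7, 5.0]
grip_width: 0.0556
finger_force: 24.9
```

>>> send_rows(
  targets="0 0 0 0 0 0;0 0 0 0 0 0;0 0 0 0 0 0;0 0 0 0 0 0;0 0 0 0 0 0",
  gripper=-0.6,
)

```text
t: 40.13
eef_pos: [0.5055, -0.2218, 0.0796]
tcp_rot: [-0.213, -3.134, 0.0]
wrist_force: [0.1, 0.3, -0.1]
grip_width: 0.0741
finger_force: 0.0
```

>>> send_rows(
  targets="0 0 0.05 0 0 0;0 0 0.2 0 0 0;0 0 0.4 0 0 0;0 0 0.5 0 0 0;0 0 0.5 0 0 0",
)

```text
t: 40.55
eef_pos: [0.5046, -0.2214, 0.2042]
tcp_rot: [-0.213, -3.132, -0.002]
wrist_force: [0.4, -0.5, -0.3]
grip_width: 0.0744
finger_force: 0.0
```

>>> send_rows(
  targets="0.2 0 0.5 0 0 0;0.3 0 0.4 0 0 0;0.3 0 0.2 0 0 0;0 0 0 0 0 0;0 0 0 0 0 0",
)

```text
t: 40.97
eef_pos: [0.5664, -0.2219, 0.2868]
tcp_rot: [0.212, 3.133, -0.001]
wrist_force: [-0.4, -0.0, -0.1]
grip_width: 0.0745
finger_force: 0.0
```

Run:
```python
from h import *
p,im=snap("wrist","w8"); np.savez("w8.npz",**p)
print(read_state()["eef_pos"],proj(p,(.5057,-.2218,.146)),proj(p,(.5057,-.2218,.034)),proj(p,(.4925,-.3205,.034)))
x,y=map(int,proj(p,(.50,-.25,.034)));y0=max(0,y-120);x0=max(0,x-150);print(x0,y0)
cv2.imwrite("pics/w8c.png",cv2.resize(im[y0:y0+230,x0:x0+300],None,fx=2.5,fy=2.5,interpolation=2))
```

```text
[ 0.56514898 -0.22168614  0.28518772] [310.94492008 155.40541273] [313.34463369 152.34232171] [221.09496848 152.53199307]
136 30
```

View pics/w8c.png

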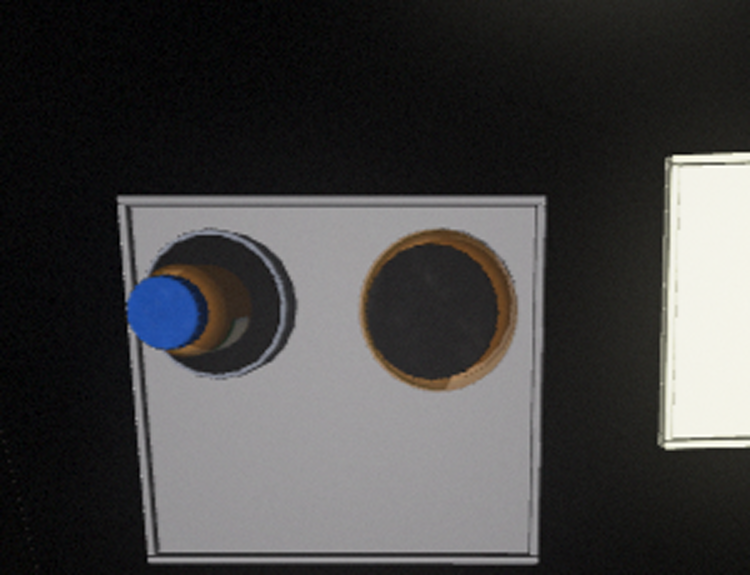

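Both bottles are upright: the bottle's body outline is centred at (311.4,153.6), within about 0.5 mm of the stand's projection, and the vial is in its ring. I'll check everything once more from the top, then hand in.

Run:
```python
from h import *
p,im=snap("top")
print(proj(p,(.559,.228,.094)),proj(p,(.559,.2275,.058)))
cv2.imwrite("pics/fin.png",cv2.resize(im[185:290,205:275],None,fx=5,fy=5,interpolation=2))
```

```text
[244.95317721 224.62670143] [247.59773145 225.8645537 ]
```

View pics/fin.png

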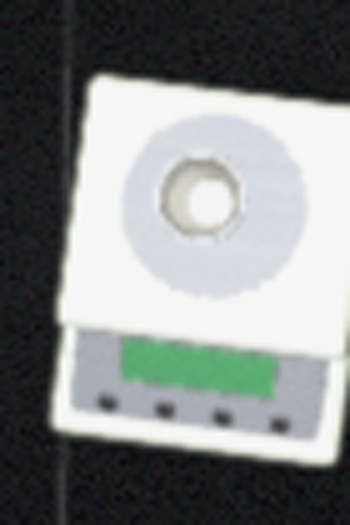

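The crucible rim is at (245.2,224.6) and the pan centre at (247.7,226.2), both within 1 mm of their predictions, so the crucible is centred.

```bash
python3 -c "
from bench import *
print(sign_off())"
```

```text
the job is handed in; nothing more can be done
None
```

The job is handed in: the crucible stands in the middle of the balance pan, and both bottles are back upright, each centred on its own stand to about 1–2 mm by the camera checks, in about 41 s of the 144 s allowed.

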